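# Fit the chip grid in the potato cutter and bolt it in

## Task

Slide the chip grid (the blade plate with square openings and a straight-topped tab) straight up out of the wire rack, leaving the rack and the other two plates where they are. Lower it all the way down the upright guides at the outlet of the potato cutter before you let go of it, then push the sliding bolt across above the plate until it is fully home in its keeper; do not shift the vat under the outlet.

Things in the scene. Friction and masses are not known exactly. Their poses are not given: they have to be found in the camera images.
- grid_plate: chip grid: upright aluminium blade plate, 8 mm thick (x), body 100 mm wide (y), 90 mm high (z), with a straight-topped tab 46 mm wide centred on top, from 90 to 122 mm above the origin, also 8 mm thick. Crossing blades leave 4 x 4 square openings of 18 mm. 0.25 kg. Origin: centre of its underside; z up; front and back alike. Stands in any one of the rack's slots
- slice_plate: blade plate of the same body and axes, with ten narrow upright slits and a forked tab (two prongs) of the same size; stays in the rack. Origin: centre of its underside
- wedge_plate: blade plate of the same body and axes, with a round ring, six radial blades and a round-topped tab of the same size; stays in the rack. Origin: centre of its underside
- rack: loose 1 kg steel wire rack, 190 (x) x 124 (y) x 75 mm, on the tray, whose floor is 2 mm up. Three slots at x = -60, 0, +60 mm, each a 12 mm gap between two wire hoops 75 mm high; plates stand across it in them (thickness along x) on rails 12 mm above the origin, tabs 102 to 134 mm above it. A plate is free of its slot once raised 63 mm. Origin: centre of its underside
- cutter: fixed aluminium potato cutter with hand lever, 310 x 150 mm; x points from its outlet to the lever, z up. Origin: on the table under the middle of two upright U-shaped guides at y = +-50 mm, tops 148 mm up, open above, which take the plate by its side edges. The lever rises to 216 mm at x = 245 mm
- seat (a point): where the centre of the plate's underside comes to rest, on the sill between the guides, 58 mm above the table; axes as the cutter's (x = plate's thickness). Guide gap: 11 mm in x, 104 mm in y, flared over the top 12 mm to about 30 and 122 mm. A seated plate's shoulders are level with the guides' tops; its tab stands free above
- bolt (a joint): travel (m) of the sliding bolt, a 10 mm rod along the cutter's x, 46 mm to the +y side of the seat, axis 157 mm above the table. 0 = drawn back; grows towards the cutter's -x; 0.042 = home against its stop, tip through the keeper in front of the guide. Stays where left; 2 N moves it. Runs 4 mm above the shoulder of a seated plate; one not fully down blocks it
- bolt_knob (a point): top centre of the bolt's upright finger pin, 14 mm thick, its upper 30 mm free, top 201 mm above the table. Moves with the bolt, from 75 to 33 mm behind the seat (cutter's +x). Staples guiding the rod, tops 167 mm above the table, stand 20 and 112 mm behind the seat
- vat: small steel vat, 101 x 152 x 47 mm, loose, in front of the cutter with its rim under the outlet's tongue. Origin: centre of its underside
Mind the look-alikes: they are no part of the job. What is shaped like the grid_plate but purple is not meant.

How it is judged:
By the outcome, as a careful person would: the job done as asked, in the order asked, and still so for the second after the job is handed in, with the robot touching nothing.
It also fails if it takes over 62 s, if anything falls off the work surface, if the arm or the gripper's body presses on something with over 40 N, if the wrist force passes 120 N, or if a joint passes its speed limit or range.

## Robot

A 6-joint arm with a two-finger parallel gripper is mounted at the origin on a cart in front of the work surface, level with it; the furniture and walls round the work are solid. World frame = base frame: x ahead of the robot, y to its left, z up, the work surface at z = 0. Lengths are in m, angles in rad, forces in N, time in s.
With the tool pointing down it reaches from about 0.35 to 0.975 m from the base axis. Payload 7.1 kg.
Tool frame: the origin (TCP) lies midway between the tips of the shut fingers; the grasp point (between the pads) lies 19 mm behind it (grasp_offset is the distance from the TCP to the grasp point, in m); z points along the fingers, y is the line along which they close (so a half turn about z gives the same grasp; the last joint's range is limited). The gripper opens to 88 mm and grips with 3 to 60 N. Pads are 20 mm wide; open, the fingers measure 115 mm over their backs; the gripper's body (75 mm by 178 mm) begins 61 mm behind the grasp point.
Start: joints at [1.17, 0.423, 1.63, -0, 1.089, -0.019], TCP at [0.233, 0.58, 0.223] pointing down, gripper open.
Joint ranges: [-3, 3], [-0.9, 2.11], [0.09, 2.58], [-1.31, 4.45], [0.11, 2.69], [-2.54, 2.54]. Speed limits (rad/s): [2.39, 2.39, 3.01, 3.14, 3.14, 3.14].

## Interface

Orientations are given as a unit quaternion [x, y, z, w].
In Python, from station import * gives the robot as it stands.
- The arm moves only by the tool apply_moves, never from a script. Its argument "steps" is a list of rows, each a list of 7 numbers: the finger opening in m, from 0 to 0.0878, then the shift along the tool's x, y, z in m, then the turn, a rotation vector about the tool's x, y, z in rad. In form: [[jaw, dx, dy, dz, ax, ay, az], ...]. A call has 1 to 10 rows; each row shifts and turns the commanded pose from where the row before left it, along the tool's axes as they then stand; what a row does not reach is not made up. A row lasts 1/10 s, in which the tool goes at most 50 mm and 8.59 degrees, less where a joint would pass 70% of its speed; a pose out of reach is approached as far as the arm can. A call is refused whole if a number of a shift passes 0.05 or a number of a turn 0.15, either way. A call with a gripper value outside its range is refused whole. The fingers move at their own pace and stop on an object; the grip force is fixed at half the most. Time passes only in rows, so rows that do not move let the fingers close. It gives the time, the measured TCP pose, the force, the opening and the grip force at its end, in the units of the state.
- read_state(): the state, without advancing time (a new reading comes with each control period).
- snapshot(name): name is "scene" or "top" or "wrist"; returns a dict with "pixels" (400x640x3 uint8, red, green, blue), "range_z" (400x640 float32, m along the optical axis (not along the pixel's ray), 0 where there is no reading), "vertical_fov" (degrees; the focal length in pixels is half the picture's height over the tangent of half this angle, whatever the lens; pixels are square), "cx", "cy" (the principal point, pixels), "position" and "orientation" of the camera in the world; the wrist camera has in their place "mount" (4x4, takes a point from camera to tool coordinates, whose origin is the TCP and whose axes are the flange's). Camera axes: x right, y down, z forward; pixel columns grow to the right and rows downward; lengths in m; the calibration is good to about 2 mm. A picture is of the moment at which its call begins: read the wrist's pose just before it.
- sign_off(): hands the job in; it is judged then, once.
The state is a dict: "time_s": time; "q": joint angles; "joint_vel": joint speeds; "joint_torque": joint torques, N m; "eef_pos": TCP position; "tcp_rot": TCP orientation; "ft_force": force on the tool from outside, world axes, zero at the start; "torque": the same for the moment, N m; "width": opening from 0.0 (shut) to 1.0 (fully open); "grip_force": force on a finger pad.
Only numpy, scipy, OpenCV 4.12 (cv2) and the standard library are available. Lean on these libraries where they do the work, as an engineer would, in place of code of your own. Each camera call takes 0.05 s, during which the arm holds its last target. There are 200 camera calls.

## Working session

There is one attempt and no reset: what is moved stays moved. The work goes in short steps, Python scripts to look and compute and a tool call to move; the robot and the scene stay as the last step left them, time stands still between calls to the robot, and variables do not carry over. Pictures are saved under pics/ and viewed, at most 11 in all, crops included, and the job is handed in when it is done.

Besides the shell and the picture viewer there is one more tool, called after "Request:" in YAML: its name, and indented under it one key for each argument. apply_moves: Moves the arm, as the interface text tells. Its arguments: {"type":"object","properties":{"steps":{"type":"array","items":{"type":"array","items":{"type":"number"}}}},"required":["steps"]}

```bash
mkdir -p pics; cat > h.py <<'E'
import numpy as np, cv2, pickle
from station import *
from scipy.spatial.transform import Rotation as R
def snap(n):
    st=read_state(); s=snapshot(n); h=s["pixels"].shape[0]
    s["f"]=h/2/np.tan(np.radians(s["vertical_fov"])/2)
    if n=="wrist":
        T=np.eye(4);T[:3,:3]=R.from_quat(st["tcp_rot"]).as_matrix();T[:3,3]=st["eef_pos"]
        s["T"]=T@np.array(s["mount"])
    else:
        T=np.eye(4);T[:3,:3]=R.from_quat(s["orientation"]).as_matrix() if np.size(s["orientation"])==4 else np.array(s["orientation"]);T[:3,3]=s["position"];s["T"]=T
    return s
def cloud(s):
    z=s["range_z"];v,u=np.mgrid[:z.shape[0],:z.shape[1]]
    P=np.stack([(u-s["cx"])/s["f"]*z,(v-s["cy"])/s["f"]*z,z],-1)
    W=P@s["T"][:3,:3].T+s["T"][:3,3]; W[z==0]=np.nan; return W
def save(s,n,crop=None,k=1):
    im=s["pixels"][...,::-1]
    if crop: a,b,c,d=crop; im=im[b:d,a:c]
    cv2.imwrite("pics/"+n,cv2.resize(im,None,fx=k,fy=k,interpolation=cv2.INTER_CUBIC))
E
python3 - <<'E'
from h import *
print(read_state())
for n in("scene","top"):
    s=snap(n);pickle.dump(s,open(n+".pkl","wb"));save(s,n+".png")
    print(n,s["f"],s["cx"],s["cy"],s["T"].round(3))
E
```

```text
{'time_s': 0.0, 'q': array([ 1.17001538e+00,  4.23807524e-01,  1.63071166e+00,  2.46439611e-06,
        1.08862683e+00, -1.89810878e-02]), 'joint_vel': array([-0.00202018,  0.00093391,  0.00132695, -0.0003802 , -0.00238215,
        0.00201966]), 'joint_torque': array([-2.52404381e-03, -5.44628334e+01, -2.73659688e+01,  6.41357596e-02,
        2.28298717e-02, -1.34340053e-04]), 'eef_pos': array([0.2326086 , 0.57947919, 0.22191401]), 'tcp_rot': array([ 1.89743059e-01,  9.81833473e-01, -7.59405134e-04, -1.62882766e-04]), 'ft_force': array([ 0.62570502, -0.16748914,  0.1180566 ]), 'torque': array([ 0.0132385 ,  0.02980837, -0.01439956]), 'grip_force': 0.0, 'width': 0.998669470848281}
scene 408.3654500179824 312.6415580332155 204.7681963225972 [[ 8.320e-01 -3.050e-01  4.630e-01 -8.900e-02]
 [-5.540e-01 -4.590e-01  6.940e-01 -1.069e+00]
 [ 1.000e-03 -8.340e-01 -5.510e-01  9.100e-01]
 [ 0.000e+00  0.000e+00  0.000e+00  1.000e+00]]
top 416.0977782250499 319.7851965502444 201.96533557981098 [[ 0.004 -0.998  0.061  0.465]
 [-1.    -0.004  0.    -0.092]
 [-0.    -0.061 -0.998  1.372]
 [ 0.     0.     0.     1.   ]]
```

View pics/scene.png

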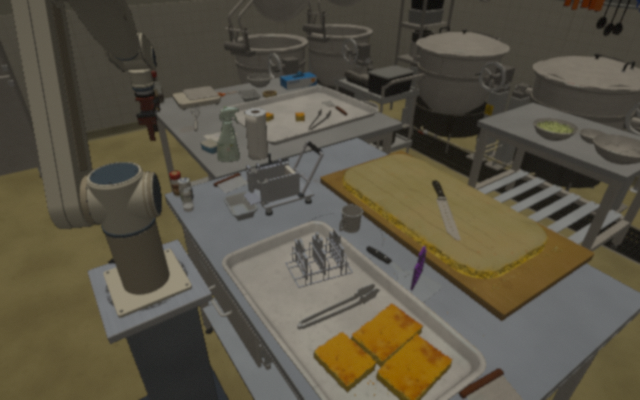

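View pics/top.png

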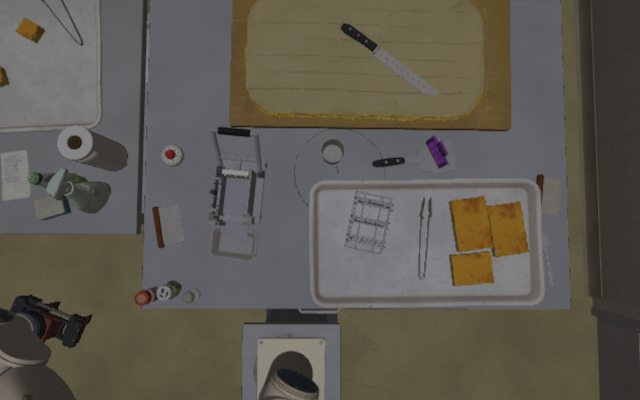

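The scene picture shows the rack at about (320,257) with three plates in it, the cutter at (278,182), the vat at (240,205) and a purple look-alike at (418,267). The top picture shows the rack at (370,222), the cutter at (237,185), the vat at (234,244) and the purple plate at (437,150). Next come enlarged crops.

```bash
python3 - <<'E'
from h import *
s=pickle.load(open("scene.pkl","rb"));t=pickle.load(open("top.pkl","rb"))
a=cv2.resize(s["pixels"][225:290,275:365],(540,390),interpolation=cv2.INTER_CUBIC)
b=cv2.resize(t["pixels"][180:265,330:405],(350,397),interpolation=cv2.INTER_CUBIC)[:390]
c=np.zeros((590,800,3),np.uint8)
a=cv2.resize(a,(400,289));b=cv2.resize(t["pixels"][185:257,335:405],(297,305),interpolation=cv2.INTER_CUBIC)
c[:289,:400]=a;c[289-4:590,:297]=b
d=cv2.resize(t["pixels"][120:265,195:280],(346,590),interpolation=cv2.INTER_CUBIC);c[:,420:766]=d
cv2.imwrite("pics/crops.png",c[...,::-1])
W=cloud(t)
# rack region points z hist
P=W[185:260,340:400].reshape(-1,3);P=P[P[:,2]>0.09];print(len(P),P.min(0),P.max(0))
for v in range(190,256,3): print(v,' '.join('%3d'%(1000*z) if z==z else '  .' for z in W[v,344:396:2,2]))
print(W[222,370],W[185,237],W[244,234])
E
```

```text
289 [ 0.41268016 -0.30894864  0.09091091] [ 0.55583072 -0.18628033  0.14284732]
190   3   4   0  -5   2   3   5   2   1   4   1   0   0   2   0   1   5  -1   1   3   4   8   1   8   6   4
193   3   4  -2   1   3   0   3  -5   3   2   8  11   6   5   2   4   3   3   1  -1  -1   1   4   1   8   0
196   0   0   4   0   0   8  69  73  71   5   7   2   1   0  -2  -1   6   4   7  14  14   5   3   2   2  -3
199   1  -3   0   0   9  10  51  47 100 106 102 105  72 139  78  73   0   1   4  10   3   4   0   1   0   5
202  -1   4   8   2  -5  61  66  77  75  75  59  61  79 110 132 138 136 135 133 136 135  74  73  14   2  -1
205  -1   0   0   3   6  -1   3   0   1   7   0   4   7  79  77  77  78  62  71  77 101 106 105 101  50   0
208   2   5   3   2   7  52   1   4   4  16  -3   3   4   3   2   2   3   7   9   2  73  77  74  73   0   2
211   2   0   4   1   4  47   9   0   0  16   0   1   3   1   1   1  -1   5  -2   3   0   3  12   1  -3   3
214   5   3   6   6  68   5   4   0  12   3   5   4   0   1   8   0   0  10   0  -4  -1   2  47   0  -1   5
217   1  -1   4   9  42   3 103  96  71  75  78 
[... 763 characters left out ...]
  77  69  12  -3   1   0  -1  43   0   0   1   0   0
241   0   6  47   0   3  72  77  79  74   2 134 135 141 134 131 130  27  -4  73  77  76   3   3   5   0   1
244   7   1   2   0   2  12  -4   0   0   1  -2   5  80  71  77  76   0 104 102 101   4  -1  -5   2  -3  -2
247   1   1   8   9   7  14   7   3   3   5   6  -1   0   5  11   0   3   0   1  77  67   0   5  -2  -1   0
250   2   5   0   0   1   0   0   5   0   6   3   8   8  11   4   4   8   5   8   1   2  -1   0   0   0   3
253   0  -2   2   0  -2   0   3   3  -4   0  -3   2   0   5  -1   0   6   6   5   6   1   3  -1   2   0   1
[ 0.48218185 -0.24272269  0.11712044] [0.59967554 0.17356661 0.04824685] [0.41006977 0.18946003 0.00270481]
```

View pics/crops.png

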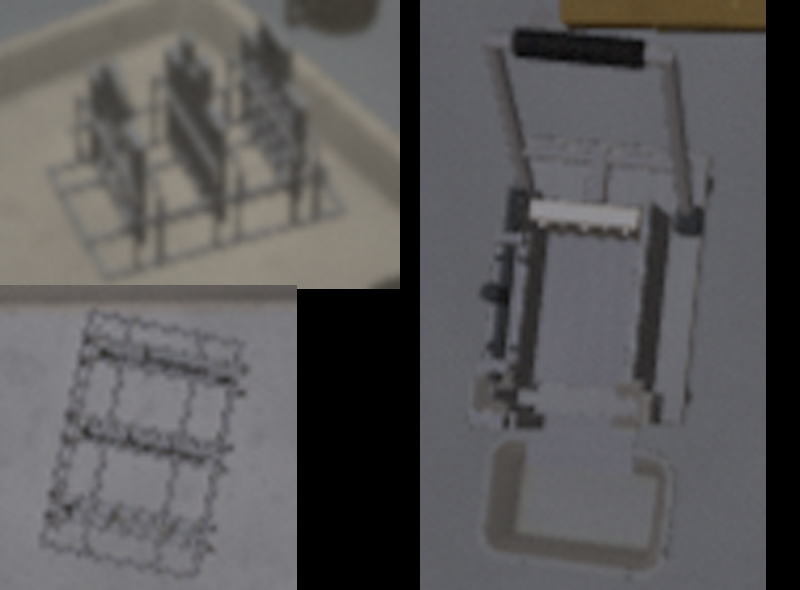

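The crop shows three dark plates in the rack, at about (118,155), (195,130) and (270,105). The cutter's outlet faces the robot, and the bolt is on its left, with the knob at crop (490,292). The tab shapes aren't clear at this resolution, so I'll use the wrist camera.

```bash
python3 - <<'E'
from h import *
t=pickle.load(open("top.pkl","rb"));s=pickle.load(open("scene.pkl","rb"))
w=snap("wrist");print("mount",np.array(w["mount"]).round(3),w["f"])
from scipy.cluster.vq import kmeans2
for S,reg in((t,(slice(185,260),slice(340,400))),(s,(slice(225,290),slice(275,365)))):
    P=cloud(S)[reg].reshape(-1,3)
    T=P[(P[:,2]>.122)&(P[:,2]<.15)]
    B=P[(P[:,2]>.092)&(P[:,2]<.15)]
    c,l=kmeans2(T[:,:1],np.array([[.43],[.49],[.55]]))
    for i in range(3): print("tab",T[l==i].mean(0).round(4),(l==i).sum(),T[l==i][:,1].min().round(3),T[l==i][:,1].max().round(3))
    # orientation: search angle minimising within-cluster spread
    best=min((( (lambda q:sum(q[k==i].var()*(k==i).sum() for i in range(3)))(*[q]) ,a,[q[k==i].mean() for i in range(3)]) for a in np.radians(np.arange(-30,30,.5)) for q in [B[:,0]*np.cos(a)+B[:,1]*np.sin(a)] for k in [kmeans2(q[:,None],np.quantile(q,[.15,.5,.85])[:,None])[1]] if all((k==i).any() for i in range(3))),key=lambda r:r[0])
    print(np.degrees(best[1]),best)
W=cloud(t)
for v in range(165,232,3): print(v,' '.join('%3d'%(1000*z) if z==z else '  .' for z in W[v,206:268:2,2]))
print(W[212,212:264:8].round(3))
E
```

```text
mount [[ 0.    -0.958 -0.288  0.08 ]
 [ 1.     0.001 -0.     0.001]
 [ 0.    -0.288  0.958 -0.161]
 [ 0.     0.     0.     1.   ]] 296.5547487126438
tab [ 0.4263 -0.2356  0.1324] 37 -0.257 -0.218
tab [ 0.4847 -0.2478  0.135 ] 29 -0.27 -0.227
tab [ 0.5426 -0.2617  0.1348] 45 -0.283 -0.239
-12.000000000000002 (np.float64(0.0017460656974087846), np.float64(-0.20943951023931956), [np.float64(0.4659717180883252), np.float64(0.5255895740349323), np.float64(0.5850564074884028)])
tab [ 0.4189 -0.2428  0.1307] 41 -0.26 -0.219
tab [ 0.4782 -0.2532  0.1335] 43 -0.277 -0.229
tab [ 0.5362 -0.2673  0.1334] 55 -0.287 -0.241
-10.5 (np.float64(0.0024144207224247698), np.float64(-0.1832595714594046), [np.float64(0.45584963063923944), np.float64(0.5156999480559771), np.float64(0.5756118301726983)])
165  -2   0  -1  -2   2  -4 158  69  66  48  47  48  49  43  53 107 107  97  46  46  40  48  45  47  47  44  87  89  43  45  -1
168   2   0  -5   1   2 160 163 137 135 135  46  40  51  52  45 110 107 102  43  48  46  49 142  42  45  45  68  72  50  42  -3
171   0  -2  -3  -3  -2 157 156 133 133 135 137 140 1
[... 2082 characters left out ...]
 136 154  81  42  45  43   3   3   2   1
222  -1 167 170 169 165 153 148 120 100  73  59  58  62  61  56  56  62  56 139 140 133 142 150  79  43  46  45   0   1  -1   0
225  -1   2   0   1  -1  -3  -2   1  54  58  54  57  58  61  57  58  55  59 150 150 147   0   0   0   2   0   0  -3   1   1   0
228  -3  -1  -2  47  48  40  39  43  55  57  60  53  53  59  59  56  57  51  58  58  58  -2   1   5  -3   2   0   3  -5   4  -3
231  -1   1  -1  43  40  29  18  12  54  53  51  53  51  48  56  54  56  56  49  54  56  50  53  46  42  -2  -3   2   4  -2  -2
[[0.509 0.223 0.161]
 [0.512 0.219 0.077]
 [0.513 0.2   0.05 ]
 [0.513 0.174 0.054]
 [0.513 0.149 0.053]
 [0.514 0.125 0.045]
 [0.514 0.1   0.045]]
```

```bash
cat >> h.py <<'E'
def Rt(): return R.from_quat(read_state()["tcp_rot"])
def to(target,yaw=None,tilt=0,cur=None):
    """tool-frame shift to reach target; rotvec to reach pointing-down with tool-x at yaw deg, tilted about tool y"""
    st=read_state();r=R.from_quat(st["tcp_rot"]);d=np.array(target)-st["eef_pos"]
    X=r.as_matrix();print("pos",st["eef_pos"].round(4),"toolx yaw",np.degrees(np.arctan2(X[1,0],X[0,0])).round(2),"z",X[:,2].round(3))
    print("world d",d.round(4),"tool d",r.inv().apply(d).round(4))
    if yaw is not None:
        g=R.from_euler('z',yaw,degrees=True)*R.from_euler('x',180,degrees=True)*R.from_euler('y',tilt,degrees=True)
        print("rotvec",(r.inv()*g).as_rotvec().round(4),"shift after rot",g.inv().apply(d).round(4))
E
python3 -c "
from h import *
to([.39,-.2,.28],168,25);to([.39,-.2,.28],168,-25)"
```

```text
pos [0.2327 0.5796 0.2221] toolx yaw 158.13 z [-0.    -0.001 -1.   ]
world d [ 0.1573 -0.7796  0.0579] tool d [-0.4364 -0.6649 -0.0571]
rotvec [ 0.0365  0.4351 -0.1698] shift after rot [-0.2619 -0.7299 -0.186 ]
pos [0.2327 0.5796 0.2221] toolx yaw 158.13 z [-0.    -0.001 -1.   ]
world d [ 0.1573 -0.7796  0.0579] tool d [-0.4364 -0.6649 -0.0571]
rotvec [-0.0387 -0.4353 -0.1693] shift after rot [-0.3108 -0.7299  0.081 ]
```

Request:
apply_moves:
  steps:
    - [0.0878,-0.022,-0.033,-0.01,0,0,0]
    - [0.0878,-0.022,-0.033,-0.01,0,0,0]
    - [0.0878,-0.022,-0.033,-0.01,0,0,0]
    - [0.0878,-0.022,-0.033,-0.01,0,0,0]
    - [0.0878,-0.022,-0.033,-0.01,0,0,0]
    - [0.0878,-0.022,-0.033,-0.007,0,0,0]
    - [0.0878,-0.022,-0.033,0,0,0,0]
    - [0.0878,-0.022,-0.033,0,0,0,0]
    - [0.0878,-0.022,-0.033,0,0,0,0]
    - [0.0878,-0.022,-0.033,0,0,0,0]

```text
time_s: 1.15
eef_pos: [0.3139, 0.1903, 0.2797]
tcp_rot: [0.189, 0.982, 0.0, 0.0]
ft_force: [-0.0, 0.3, -0.0]
width: 1.004
grip_force: 0.0
```

Request:
apply_moves:
  steps:
    - [0.0878,-0.022,-0.033,0,0,0,0]
    - [0.0878,-0.022,-0.033,0,0,0,0]
    - [0.0878,-0.022,-0.033,0,0,0,0]
    - [0.0878,-0.022,-0.033,0,0,0,0]
    - [0.0878,-0.022,-0.033,0,0,0,0]
    - [0.0878,-0.022,-0.033,0,0,0,0]
    - [0.0878,-0.022,-0.033,0,0,0,0]
    - [0.0878,-0.022,-0.033,0,0,0,0]
    - [0.0878,-0.022,-0.033,0,0,0,0]
    - [0.0878,-0.022,-0.033,0,0,0,0]

```text
time_s: 2.15
eef_pos: [0.3951, -0.1982, 0.2796]
tcp_rot: [0.19, 0.982, 0.0, 0.0]
ft_force: [0.9, 0.3, 0.4]
width: 0.998
grip_force: 0.0
```

Request:
apply_moves:
  steps:
    - [0.0878,0,0,0,-0.01,-0.109,-0.042]
    - [0.0878,0,0,0,-0.01,-0.109,-0.042]
    - [0.0878,0,0,0,-0.01,-0.109,-0.042]
    - [0.0878,0,0,0,-0.01,-0.109,-0.042]
    - [0.0878,0,0,0,0,0,0]

```text
time_s: 2.65
eef_pos: [0.3924, -0.1953, 0.2781]
tcp_rot: [0.104, 0.971, -0.021, 0.215]
ft_force: [-0.3, -0.1, -0.8]
width: 0.999
grip_force: 0.0
```

```bash
python3 -c "
from h import *
s=snap('wrist');pickle.dump(s,open('w1.pkl','wb'));save(s,'w1.png',k=1.25);to([.39,-.2,.28],168,-25);print(s['T'][:3,3])"
```

```text
pos [ 0.3938 -0.1961  0.2791] toolx yaw 167.67 z [ 0.412 -0.086 -0.907]
world d [-0.0038 -0.0039  0.0009] tool d [ 0.0022 -0.0046 -0.002 ]
rotvec [ 0.0018 -0.0017 -0.0052] shift after rot [ 0.0022 -0.0046 -0.002 ]
[ 0.25523854 -0.16497822  0.39069875]
```

View pics/w1.png

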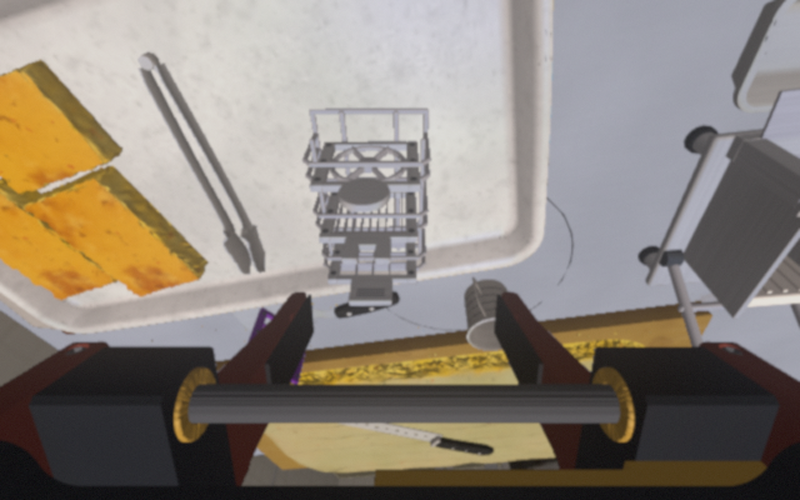

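The wrist picture, upside down with the robot's side at the top, shows these candidates:
- Near plate at (365,190): round-topped tab and ring, so the wedge plate.
- Middle plate at (368,243): forked tab with slits, so the slice plate.
- Far plate at (371,288): straight-topped tab, probably the chip grid.
- Purple look-alike at (262,330): not meant.

I'll check the far plate in a close crop and measure it.

```bash
python3 - <<'E'
from h import *
s=pickle.load(open("w1.pkl","rb"));save(s,"w1c.png",(235,80,355,255),3.4)
W=cloud(s); P=W[80:260,230:360].reshape(-1,3);
T=P[(P[:,2]>.118)&(P[:,2]<.15)]
from scipy.cluster.vq import kmeans2
c,l=kmeans2(T[:,:1],np.array([[.43],[.49],[.55]]))
for i in range(3):
    Q=T[l==i]; print(Q.mean(0).round(4),len(Q),Q.min(0).round(3),Q.max(0).round(3))
to([.534,-.258,.21],78)
E
```

```text
[ 0.421  -0.2351  0.1279] 490 [ 0.415 -0.258  0.118] [ 0.43  -0.214  0.137]
[ 0.4791 -0.2492  0.1294] 351 [ 0.473 -0.273  0.118] [ 0.489 -0.227  0.136]
[ 0.5376 -0.261   0.1292] 462 [ 0.531 -0.284  0.118] [ 0.547 -0.239  0.137]
pos [ 0.3938 -0.1961  0.2791] toolx yaw 167.67 z [ 0.412 -0.086 -0.907]
world d [ 0.1402 -0.0619 -0.0691] tool d [-0.1071 -0.0311  0.1258]
rotvec [0.3429 0.3384 1.5391] shift after rot [-0.0314  0.15    0.0691]
```

View pics/w1c.png

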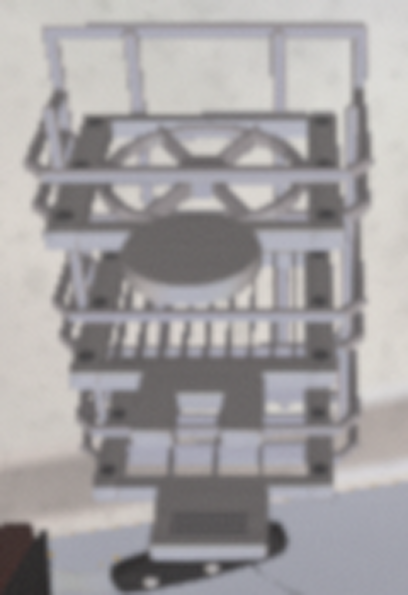

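The crop confirms it. The far plate at crop (213,500) has a straight-topped tab and four-across square openings, so it is the grid_plate. Its tab is at about (0.540, -0.261), top at 0.136 m.

Request:
apply_moves:
  steps:
    - [0.05,0,0,0,0.0286,0.0282,0.1283]
    - [0.05,0,0,0,0.0286,0.0282,0.1283]
    - [0.05,0,0,0,0.0286,0.0282,0.1283]
    - [0.05,0,0,0,0.0286,0.0282,0.1283]
    - [0.05,0,0,0,0.0286,0.0282,0.1283]
    - [0.05,0,0,0,0.0286,0.0282,0.1283]
    - [0.05,0,0,0,0.0286,0.0282,0.1283]
    - [0.05,0,0,0,0.0286,0.0282,0.1283]
    - [0.05,0,0,0,0.0286,0.0282,0.1283]
    - [0.05,0,0,0,0.0286,0.0282,0.1283]

```text
time_s: 3.7
eef_pos: [0.3965, -0.197, 0.2804]
tcp_rot: [0.69, 0.723, -0.005, 0.041]
ft_force: [-0.1, 0.7, 0.1]
width: 0.57
grip_force: 0.0
```

Request:
apply_moves:
  steps:
    - [0.05,0,0,0,0.0286,0.0282,0.1283]
    - [0.05,0,0,0,0.0286,0.0282,0.1283]
    - [0.05,-0.009,0.038,0.01,0,0,0]
    - [0.05,-0.009,0.038,0.02,0,0,0]
    - [0.05,-0.009,0.038,0.02,0,0,0]
    - [0.05,-0.009,0.038,0.018,0,0,0]
    - [0.05,0,0,0,0,0,0]
    - [0.05,0,0,0,0,0,0]

```text
time_s: 4.5
eef_pos: [0.5377, -0.2625, 0.2111]
tcp_rot: [0.775, 0.631, -0.001, 0.001]
ft_force: [0.6, -0.3, -0.0]
width: 0.569
grip_force: 0.0
```

```bash
python3 - <<'E'
from h import *
to([.54,-.2615,.21],78)
s=snap('wrist');pickle.dump(s,open('w2.pkl','wb'));save(s,'w2.png',k=1.25);print(read_state()["q"])
W=cloud(s);P=W.reshape(-1,3)
u=np.array([np.cos(np.radians(-12)),np.sin(np.radians(-12))])
for zl,zh in((.125,.142),(.092,.115)):
    Q=P[(P[:,2]>zl)&(P[:,2]<zh)&(abs(P[:,0]-.54)<.028)&(abs(P[:,1]+.26)<.065)]
    if len(Q)<20: print(len(Q));continue
    hull=cv2.minAreaRect((Q[:,:2]*1000).astype(np.float32));print(len(Q),hull,Q[:,2].mean(),Q[:,2].std())
E
```

```text
pos [ 0.5377 -0.2625  0.2111] toolx yaw 78.32 z [-0.001 -0.003 -1.   ]
world d [ 0.0023  0.001  -0.0011] tool d [0.0015 0.0021 0.001 ]
rotvec [-0.0004  0.0029  0.0056] shift after rot [0.0015 0.0021 0.0011]
[-0.47288506  0.39507869  1.70177494 -0.00295776  1.04297744 -0.2678128 ]
523 ((539.9183349609375, -261.67303466796875), (46.09030532836914, 7.787359237670898), 78.28558349609375) 0.13443750069337923 0.0014188675567659269
383 ((540.0252685546875, -261.7146301269531), (99.56224822998047, 8.379066467285156), 78.26885223388672) 0.1028552249264369 0.002576494772880321
```

View pics/w2.png

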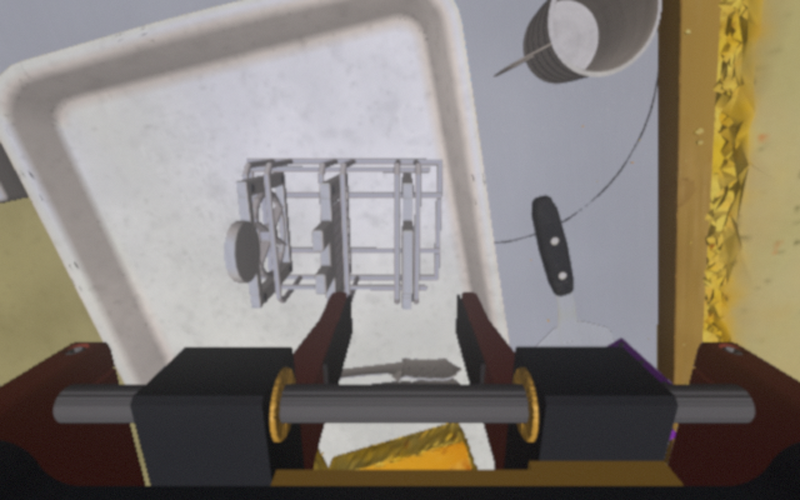

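The wrist picture shows the grid tab at (408,262) between the finger tips. Depth gives its centre as (0.540, -0.2617), yaw 78.3°, and sizes of 46.1 x 7.8 mm (tab) and 99.6 x 8.4 mm (shoulders), which match the description. I'll grasp it now.

Request:
apply_moves:
  steps:
    - [0.05,0.0013,0.0021,0.02,0,0.003,0]
    - [0.05,0,0,0.03,0,0,0]
    - [0.05,0,0,0.03,0,0,0]
    - [0.05,0,0,0.021,0,0,0]
    - [0.05,0,0,0,0,0,0]
    - [0.03,0,0,0,0,0,0]
    - [0,0,0,0,0,0,0]
    - [0,0,0,0,0,0,0]
    - [0,0,0,0,0,0,0]
    - [0,0,0,0,0,0,0]

```text
time_s: 5.55
eef_pos: [0.54, -0.2618, 0.1119]
tcp_rot: [0.775, 0.632, 0.002, 0.001]
ft_force: [1.0, -1.0, 0.1]
width: 0.154
grip_force: 0.0
```

```bash
python3 - <<'E'
from h import *
s=read_state();print(s["eef_pos"],s["width"]*.0878,s["grip_force"],s["ft_force"])
# cutter guides from top + scene view
t=pickle.load(open("top.pkl","rb"));c=pickle.load(open("scene.pkl","rb"))
for n,S in(("top",t),("scene",c)):
    P=cloud(S).reshape(-1,3)
    B=P[(P[:,0]>.4)&(P[:,0]<.85)&(P[:,1]>.05)&(P[:,1]<.3)&(P[:,2]>.03)]
    for zl,zh in((.04,.07),(.185,.21),(.138,.152),(.152,.175)):
        Q=B[(B[:,2]>zl)&(B[:,2]<zh)];print(n,zl,len(Q),Q.min(0).round(3),Q.max(0).round(3),Q.mean(0).round(3))
E
```

```text
[ 0.53997244 -0.26180443  0.11191905] 0.013511618884255585 0.0 [ 1.04821995 -0.95964201  0.10555012]
top 0.04 2479 [0.402 0.05  0.04 ] [0.849 0.261 0.07 ] [0.569 0.159 0.051]
top 0.185 140 [0.561 0.087 0.185] [0.751 0.223 0.21 ] [0.702 0.166 0.202]
top 0.138 429 [0.472 0.09  0.138] [0.711 0.241 0.152] [0.558 0.17  0.145]
top 0.152 296 [0.474 0.089 0.152] [0.724 0.236 0.175] [0.583 0.206 0.162]
scene 0.04 852 [0.4  0.05 0.04] [0.848 0.261 0.07 ] [0.553 0.134 0.054]
scene 0.185 78 [0.554 0.086 0.185] [0.732 0.226 0.21 ] [0.688 0.158 0.2  ]
scene 0.138 333 [0.468 0.089 0.138] [0.71  0.241 0.152] [0.565 0.167 0.144]
scene 0.152 212 [0.467 0.081 0.152] [0.719 0.24  0.175] [0.573 0.2   0.162]
```

Close fully, then lift straight up slowly.

Request:
apply_moves:
  steps:
    - [0,0,0,0,0,0,0]
    - [0,0,0,0,0,0,0]
    - [0,0,0,0,0,0,0]

```text
time_s: 5.85
eef_pos: [0.5399, -0.2617, 0.1116]
tcp_rot: [0.775, 0.632, 0.001, 0.001]
ft_force: [-0.8, 0.1, 4.8]
width: 0.084
grip_force: 30.0
```

Request:
apply_moves:
  steps:
    - [0,0,0,-0.005,0,0,0]
    - [0,0,0,-0.012,0,0,0]
    - [0,0,0,-0.015,0,0,0]
    - [0,0,0,-0.015,0,0,0]
    - [0,0,0,-0.015,0,0,0]
    - [0,0,0,-0.015,0,0,0]
    - [0,0,0,-0.025,0,0,0]
    - [0,0,0,-0.03,0,0,0]
    - [0,0,0,-0.04,0,0,0]
    - [0,0,0,-0.04,0,0,0]

```text
time_s: 6.85
eef_pos: [0.5384, -0.2614, 0.3254]
tcp_rot: [0.775, 0.632, 0.001, 0.001]
ft_force: [0.1, 0.6, -3.5]
width: 0.09
grip_force: 30.0
```

```bash
python3 - <<'E'
from h import *
s=read_state();print(s["eef_pos"],s["width"]*.0878,s["grip_force"],s["ft_force"])
to([.42,.16,.32],90)
c=snap("scene");t=snap("top");im=np.hstack([cv2.resize(c["pixels"][160:300,220:380],(400,350)),cv2.resize(t["pixels"][140:280,310:470],(400,350))])
cv2.imwrite("pics/lift.png",im[...,::-1])
E
```

```text
[ 0.53842241 -0.26139784  0.32539397] 0.007865670794620144 29.998076856136322 [ 0.14035125  0.6052401  -3.52795332]
pos [ 0.5384 -0.2614  0.3254] toolx yaw 78.39 z [ 0.003  0.    -1.   ]
world d [-0.1184  0.4214 -0.0054] tool d [ 0.3889 -0.2008  0.0052]
rotvec [ 0.003  -0.0007 -0.2027] shift after rot [ 0.4214 -0.1184  0.0054]
```

View pics/lift.png

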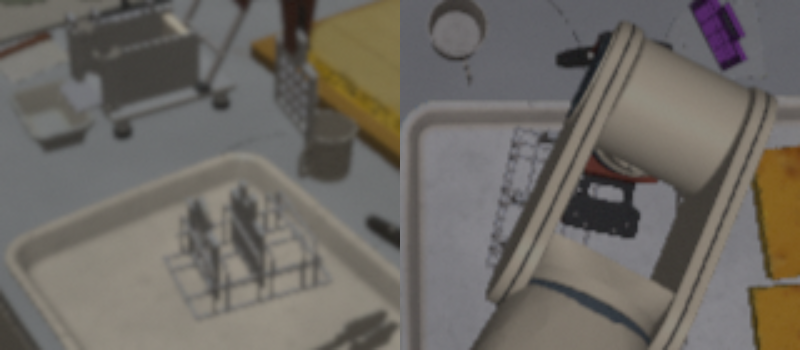

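The picture shows the grid in the gripper, clear of the rack, and the rack with its other two plates undisturbed. I'll carry the grid to a spot in front of the outlet and measure the guides from there.

Request:
apply_moves:
  steps:
    - [0,0.015,-0.009,0,0,0,0]
    - [0,0.034,-0.02,0,0,0,0]
    - [0,0.034,-0.02,0,0,0,0]
    - [0,0.034,-0.02,0,0,0,0]
    - [0,0.034,-0.02,0,0,0,0]
    - [0,0.034,-0.02,0,0,0,0]
    - [0,0.034,-0.02,0,0,0,0]
    - [0,0.034,-0.02,0,0,0,0]
    - [0,0.034,-0.02,0,0,0,0]
    - [0,0.034,-0.02,0,0,0,0]

```text
time_s: 7.95
eef_pos: [0.4156, 0.0923, 0.3213]
tcp_rot: [0.775, 0.632, -0.0, 0.0]
ft_force: [0.0, 0.4, -3.7]
width: 0.083
grip_force: 30.0
```

Request:
apply_moves:
  steps:
    - [0,0.034,-0.02,0,0,0,0]
    - [0,0.034,-0.02,0,0,0,0]
    - [0,0.02,-0.011,0,0,0,-0.05]
    - [0,0,0,0,0,0,-0.048]
    - [0,0,0,0,0,0,0]
    - [0,0,0,0,0,0,0]

```text
time_s: 8.55
eef_pos: [0.385, 0.1869, 0.3218]
tcp_rot: [0.743, 0.669, 0.0, 0.001]
ft_force: [0.5, -0.3, -4.1]
width: 0.091
grip_force: 30.0
```

```bash
python3 - <<'E'
from h import *
to([.51,.172,.33],84)
s=snap('wrist');pickle.dump(s,open('w3.pkl','wb'));save(s,'w3.png',k=1.25)
E
```

```text
pos [0.385  0.1869 0.3218] toolx yaw 83.94 z [ 0.001 -0.001 -1.   ]
world d [ 0.125  -0.0149  0.0082] tool d [-0.0017  0.1259 -0.0081]
rotvec [ 0.0014  0.0006 -0.001 ] shift after rot [-0.0018  0.1259 -0.0082]
```

View pics/w3.png

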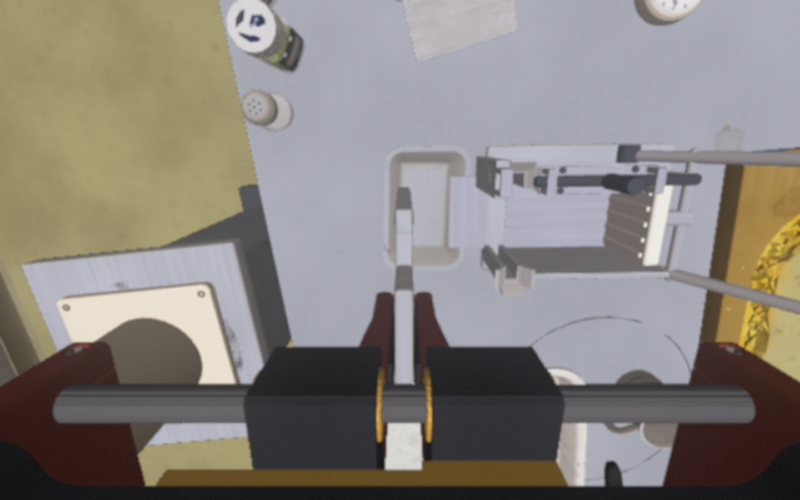

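The wrist picture shows the cutter with the +y guide at (490,175), the -y guide at (510,270), the bolt rod along (600,182) and the knob at (630,185). Next is an enlarged crop of the guides.

```bash
python3 - <<'E'
from h import *
s=pickle.load(open("w3.pkl","rb"));save(s,"w3c.png",(370,105,530,245),4.2)
W=cloud(s)
print("z map mm, cols 374..450 step2")
for v in list(range(122,160,2))+list(range(196,236,2)): print(v,' '.join('%3d'%(1000*z) if z==z else '  .' for z in W[v,376:440:2,2]))
P=W.reshape(-1,3)
Q=P[(P[:,0]>.33)&(P[:,0]<.44)&(P[:,1]>.12)&(P[:,1]<.26)&(P[:,2]>.19)]
for zl,zh in((.305,.325),(.335,.365)):
    q=Q[(Q[:,2]>zl)&(Q[:,2]<zh)]; print(len(q)); 
    if len(q)>10: print(cv2.minAreaRect((q[:,:2]*1000).astype(np.float32)),q[:,2].mean())
E
```

```text
z map mm, cols 374..450 step2
122  -1   0   0   0   0  -1  -1  44  45  46  46  45  44  45  44  46  46  44  44  45  45  45  45  44  46  45  45  46  45  45  45  44
124  -2   0  -1  -1   1   0  38  45  46  44  46  45  45  44  45  46  45  45  46  44  43  46  44  43  44  44  45  47  45  44  46  45
126   0   0   0  64  76  84  83  85  85  45  45  45  45  46  47  44  46  45  46  45  44  46  43  45  44  44  44  44  44  44  44  45
128  -1   0  -1  65  79  92 104 116 124 134 138 138 140 140 140  46 147 147 147 147 148 147 146 147 147 147 146  44  45  46  46  44
130   0  -1  -1  65  79  93 103 116 125 137 146 148 147 148 147 148 147 148 148 149 148 148 146 148 147 148 147  44  45  46  45  46
132   0   0  -1  67  80  93 104 116 125 136 146 149 147 148 149 149 144 145 146 144 144 146 146 144 144 145  44  43  46  45  44  44
134   0  -1  -2  67  80  94 105 115 127 137 144 148 148 149 149 150 141 142 141 141 141 141 141 139 140 141 144 145 147 148 149 148
136   0   0  55  69  80  94 106 117 126 136 146 155 165 167 167 167 166 137 137 139 138 138 138 135 139 142   . 146 149 152 159 163
138  -1  -1  5
[... 3626 characters left out ...]
140 140 141 141 144 147 149 148   0  -1   0   1   0   0
230   0   0  -1  -1   0   0   0   1  -2   0 146 148 141 143 142 143 142 142 142 142 143 142 143 145 149   0   0  -2   0   0   0   1
232   0  -1   0   0   0   0   0  -2  -1   0   0   0 143 145 145 144 144 145 144 146 144 143  -1   0   0  -1   0   0   0   0  -2   0
234   0  -1  -1   0   0  -1  -1  -2   0  -1  -1   0   0 147 149 147 147 147 145 148 148 148   0   0   0  -1  -1   0  -1   1   0   0
829
((383.8780212402344, 216.312744140625), (24.284534454345703, 40.45515823364258), 6.964829444885254) 0.31426925443251746
2465
((381.5206604003906, 189.64556884765625), (43.40714645385742, 28.663480758666992), 64.68244934082031) 0.348608730536917
```

View pics/w3c.png

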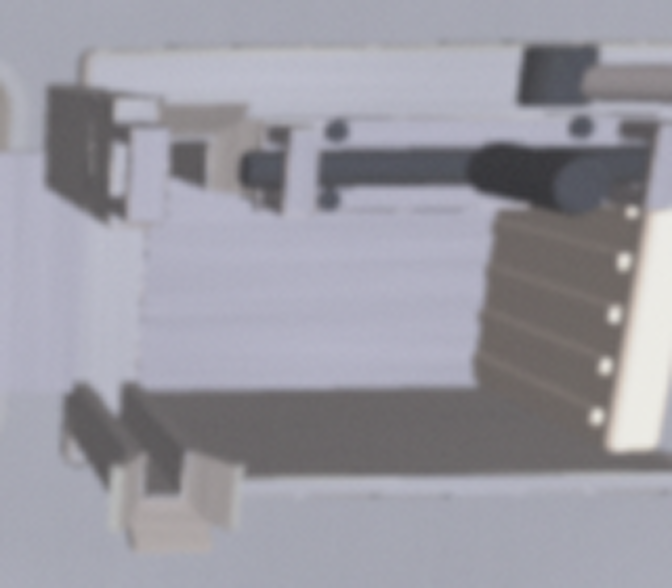

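The crop shows the -y guide clearly, with its slot at about (150,490) between two flares. The +y guide is at (120,160), with the keeper in front of it, and the bolt tip and knob are behind. I'll fit the cutter frame from depth.

```bash
cat > fit.py <<'E'
from h import *
def fit(f):
    s=pickle.load(open(f,"rb"));W=cloud(s);P=W.reshape(-1,3);P=P[~np.isnan(P[:,0])]
    B=P[(P[:,0]>.53)&(P[:,0]<.66)&(P[:,1]>.06)&(P[:,1]<.2)&(P[:,2]>.06)&(P[:,2]<.125)]
    # inner side wall: robust line y=a+bx
    m=np.ones(len(B),bool)
    for _ in range(6):
        b,a=np.polyfit(B[m,0],B[m,1],1); r=B[:,1]-a-b*B[:,0]; m=abs(r)<max(.002,1.5*np.std(r[m]))
    yaw=np.arctan(b);print("yaw",np.degrees(yaw).round(2),"wall y@.6",(a+b*.6).round(4),m.sum(),np.std(r[m]).round(5))
    return W,P,yaw
E
python3 - <<'E'
from fit import *
W,P,yaw=fit("w3.pkl")
c,s_=np.cos(yaw),np.sin(yaw)
o=np.array([.51,.172]); D=P[:,:2]-o
X=D[:,0]*c+D[:,1]*s_;Y=-D[:,0]*s_+D[:,1]*c;Z=P[:,2]
mm=lambda a:(1000*a).round(1)
for name,ys in(("right",(-.075,-.035)),("left",(.03,.075))):
  for zl,zh in((.0605,.068),(.08,.09),(.1,.11),(.12,.13),(.134,.139),(.145,.151),(.163,.17)):
    m=(Y>ys[0])&(Y<ys[1])&(abs(X)<.035)&(Z>zl)&(Z<zh)
    h,_=np.histogram(X[m],bins=np.arange(-.034,.036,.002))
    print(name,zl,"Y",mm(Y[m].min()) if m.any() else '',mm(Y[m].max()) if m.any() else '',list(h))
k=P[(Z>.193)&(Z<.21)&(abs(Y)<.1)&(X>-.05)&(X<.15)];m=(Z>.195)&(Z<.21)&(abs(Y)<.1)&(X>-.02)&(X<.15);print("knob",mm(X[m].min()),mm(X[m].max()),mm(Y[m].min()),mm(Y[m].max()),mm(Z[m].max()),mm(np.median(Z[m])))
E
```

```text
yaw 14.44 wall y@.6 0.1378 976 0.00544
right 0.0605 Y -56.9 -35.0 [np.int64(0), np.int64(1), np.int64(7), np.int64(1), np.int64(0), np.int64(0), np.int64(0), np.int64(0), np.int64(2), np.int64(2), np.int64(3), np.int64(1), np.int64(4), np.int64(2), np.int64(4), np.int64(2), np.int64(4), np.int64(2), np.int64(3), np.int64(3), np.int64(3), np.int64(2), np.int64(2), np.int64(2), np.int64(1), np.int64(3), np.int64(3), np.int64(2), np.int64(2), np.int64(3), np.int64(2), np.int64(2), np.int64(1), np.int64(3)]
right 0.08 Y -57.2 -35.1 [np.int64(0), np.int64(1), np.int64(8), np.int64(1), np.int64(0), np.int64(0), np.int64(0), np.int64(0), np.int64(2), np.int64(2), np.int64(4), np.int64(1), np.int64(5), np.int64(3), np.int64(3), np.int64(3), np.int64(4), np.int64(5), np.int64(2), np.int64(4), np.int64(3), np.int64(4), np.int64(3), np.int64(3), np.int64(3), np.int64(3), np.int64(2), np.int64(4), np.int64(3), np.int64(3), np.int64(3), np.int64(2), np.int64(4), np.int64(3)]
right 0.1 Y -57.2 -35.7 [np.int64(3), np.int64(4), np.int64(10), np.int64(2), np.int64(0), np.int64(0), np.int64(0), np.int
[... 4857 characters left out ...]
t64(9), np.int64(23), np.int64(19), np.int64(22), np.int64(18), np.int64(6), np.int64(3), np.int64(2), np.int64(7), np.int64(10), np.int64(9), np.int64(19), np.int64(18), np.int64(11)]
left 0.163 Y 34.7 71.1 [np.int64(0), np.int64(0), np.int64(4), np.int64(15), np.int64(28), np.int64(39), np.int64(48), np.int64(42), np.int64(30), np.int64(20), np.int64(6), np.int64(0), np.int64(0), np.int64(0), np.int64(0), np.int64(0), np.int64(0), np.int64(0), np.int64(0), np.int64(0), np.int64(0), np.int64(3), np.int64(17), np.int64(28), np.int64(40), np.int64(37), np.int64(26), np.int64(17), np.int64(2), np.int64(0), np.int64(0), np.int64(0), np.int64(0), np.int64(0)]
knob 56.4 69.1 22.2 35.6 201.7 199.7
```

```bash
python3 - <<'E'
from h import *
s=pickle.load(open("w3.pkl","rb"));W=cloud(s);P=W.reshape(-1,3);P=P[~np.isnan(P[:,0])]
print(W[206,414:500:12].round(4).tolist())
# direct estimate: rows of wall
A=W[204:211,420:500].reshape(-1,3);b,a=np.polyfit(A[:,0],A[:,1],1);print(np.degrees(np.arctan(b)),np.std(A[:,1]-a-b*A[:,0]))
yaw=np.arctan(b);np.save("yaw.npy",yaw)
c,s_=np.cos(yaw),np.sin(yaw);D=P[:,:2]-[.51,.172];X=1000*(D[:,0]*c+D[:,1]*s_);Y=1000*(-D[:,0]*s_+D[:,1]*c);Z=1000*P[:,2]
for name,ys in(("right",(-75,-30)),("left",(30,75))):
  for zl,zh in((61,68),(80,90),(100,110),(120,130),(133,137),(137,141),(145,151),(163,170)):
    m=(Y>ys[0])&(Y<ys[1])&(X>-50)&(X<20)&(Z>zl)&(Z<zh)
    h,_=np.histogram(X[m],bins=np.arange(-50,21,2))
    print(name,zl,*h.tolist())
    if name=="right":
        h,_=np.histogram(Y[m],bins=np.arange(-76,-29,2));print("     Y",*h.tolist())
m=(Z>195)&(Z<210)&(abs(Y)<100)&(X>-20)&(X<150);print("knob",X[m].min(),X[m].max(),Y[m].min(),Y[m].max(),np.median(Z[m]))
E
```

```text
[[0.5063, 0.1305, 0.0912], [0.5224, 0.1292, 0.0926], [0.5383, 0.1281, 0.0942], [0.5553, 0.1258, 0.0928], [0.5716, 0.1242, 0.0931], [0.5872, 0.1231, 0.095], [0.6031, 0.1217, 0.0959], [0.6198, 0.1197, 0.0953]]
 ** On entry to DLASCL parameter number  4 had an illegal value
 ** On entry to DLASCL parameter number  4 had an illegal value
 ** On entry to DLASCL parameter number  4 had an illegal value
 ** On entry to DLASCL parameter number  4 had an illegal value
 ** On entry to DLASCL parameter number  5 had an illegal value
 ** On entry to DLASCL parameter number  4 had an illegal valueTraceback (most recent call last):
  File "<stdin>", line 5, in <module>
    c, resids, rank, s = lstsq(lhs, rhs, rcond)
                         ~~~~~^^^^^^^^^^^^^^^^^
    x, resids, rank, s = _umath_linalg.lstsq(a, b, rcond,
                         ~~~~~~~~~~~~~~~~~~~^^^^^^^^^^^^^
                                             signature=signature)
                                             ^^^^^^^^^^^^^^^^^^^^
    raise LinAlgError("SVD did not converge in Linear Least Squares")
numpy.linalg.LinAlgError: SVD did not converge in Linear Least Squares
```

```bash
python3 - <<'E'
from h import *
s=pickle.load(open("w3.pkl","rb"));W=cloud(s);P=W.reshape(-1,3);P=P[~np.isnan(P[:,0])]
A=W[204:211,420:500].reshape(-1,3);A=A[~np.isnan(A[:,0])];b,a=np.polyfit(A[:,0],A[:,1],1);print(np.degrees(np.arctan(b)),np.std(A[:,1]-a-b*A[:,0]))
yaw=np.arctan(b);np.save("yaw.npy",yaw)
c,s_=np.cos(yaw),np.sin(yaw);D=P[:,:2]-[.51,.172];X=1000*(D[:,0]*c+D[:,1]*s_);Y=1000*(-D[:,0]*s_+D[:,1]*c);Z=1000*P[:,2]
for name,ys in(("right",(-75,-30)),("left",(30,75))):
  for zl,zh in((61,68),(80,90),(100,110),(120,130),(133,137),(137,141),(145,151),(163,170)):
    m=(Y>ys[0])&(Y<ys[1])&(X>-50)&(X<20)&(Z>zl)&(Z<zh)
    h,_=np.histogram(X[m],bins=np.arange(-50,21,2))
    print(name,zl,*h.tolist())
    if name=="right":
        h,_=np.histogram(Y[m],bins=np.arange(-76,-29,2));print("     Y",*h.tolist())
m=(Z>195)&(Z<210)&(abs(Y)<100)&(X>-20)&(X<150);print("knob",X[m].min(),X[m].max(),Y[m].min(),Y[m].max(),np.median(Z[m]))
E
```

```text
-5.095765621489645 0.00035642263508500266
right 61 0 0 0 0 0 0 0 0 0 16 0 2 0 0 0 0 0 13 1 2 0 0 0 1 2 2 1 4 2 2 4 1 3 2 3
     Y 0 0 0 0 0 0 0 0 0 0 1 2 1 4 5 3 11 21 3 7 3 0 0
right 80 0 0 0 0 0 0 0 0 0 24 3 3 0 0 0 0 0 19 3 3 1 0 0 2 2 4 1 4 3 3 3 2 6 2 4
     Y 0 0 0 0 0 0 0 0 0 0 2 1 2 3 6 5 22 25 6 13 7 0 0
right 100 0 0 0 0 0 0 0 0 0 29 3 3 0 0 0 0 3 24 5 2 3 0 0 2 4 5 3 4 2 4 4 3 4 3 5
     Y 0 0 0 0 0 0 0 0 0 0 2 3 3 13 5 7 15 39 6 10 12 0 0
right 120 0 0 0 0 0 0 0 0 0 12 6 3 1 2 4 5 4 27 4 4 3 0 0 0 0 3 2 5 3 6 6 2 6 4 3
     Y 0 0 0 0 0 0 0 0 0 0 0 0 2 20 4 3 18 30 7 15 16 0 0
right 133 0 0 0 0 0 0 0 0 0 1 0 15 5 6 5 4 6 10 25 9 1 0 0 0 0 0 0 2 2 2 2 3 1 4 3
     Y 0 0 0 0 0 0 0 0 0 0 0 5 22 13 6 6 9 22 8 9 6 0 0
right 137 0 0 0 0 0 0 0 0 1 7 15 9 5 6 4 7 4 6 9 28 15 1 0 0 0 0 1 2 3 2 2 1 2 2 2
     Y 0 0 0 0 0 0 0 0 0 0 21 33 7 8 4 9 11 23 5 6 7 0 0
right 145 0 0 0 0 0 10 33 16 6 6 8 8 5 8 8 8 8 8 7 8 7 17 34 25 12 0 0 1 0 0 0 0 0 0 0
     Y 0 0 0 0 0 0 10 27 38 14 13 14 16 17 12 13 16 11 19 14 9 0 0
right 163 0 0 0 0 0 0 0 0 0 0 0 0 0 0 0 0 0 0 0 0 0 0 0 0 0 0 0 0 0 0 0 0 0 0 0
     Y 0 0 0 0 0 0 0 0 0 0 0 0 0 0 0 0 0 0 0 0 0 0 0
left 61 0 0 0 27 0 0 0 0 0 0 0 0 0 0 0 0 0 0 0 0 0 0 0 0 0 0 0 0 0 0 0 0 0 0 0
left 80 0 0 0 39 1 2 2 1 1 0 0 0 0 0 0 0 0 0 0 0 0 0 0 0 0 0 0 0 0 0 0 0 0 0 0
left 100 0 0 1 45 0 0 0 0 0 0 0 0 0 0 0 0 0 16 4 0 0 0 0 0 0 0 0 0 0 0 0 0 0 0 0
left 120 0 0 1 53 0 0 0 0 0 0 0 0 0 0 0 0 0 23 4 0 0 0 0 0 0 0 0 0 0 0 0 0 0 0 0
left 133 0 0 0 20 0 0 0 0 0 0 0 0 2 4 3 4 4 9 32 9 0 0 0 0 0 0 0 0 0 0 0 0 0 0 0
left 137 0 0 1 23 1 3 1 2 1 0 0 1 4 5 3 3 5 4 4 37 17 1 1 0 0 0 0 0 0 0 0 0 0 0 0
left 145 0 0 0 61 31 21 13 14 12 6 10 10 11 11 11 9 12 9 9 10 9 5 30 15 7 4 2 2 3 3 20 14 18 14 19
left 163 0 0 0 56 42 48 41 44 1 0 0 0 0 0 0 0 0 0 0 0 0 0 0 55 36 41 36 2 0 0 0 0 0 0 0
knob 42.73469267098187 56.47565559478347 41.72611682008797 54.9980867278622 199.72168160085317
```

```bash
python3 - <<'E'
from h import *
s=pickle.load(open("w3.pkl","rb"));W=cloud(s);P=W.reshape(-1,3);P=P[~np.isnan(P[:,0])]
T=s["T"]@np.linalg.inv(np.array(s["mount"]));L=1000*((P-T[:3,3])@T[:3,:3])  # tool frame mm
m=(abs(L[:,1])<15)&(L[:,2]>10)&(L[:,2]<105)&(abs(L[:,0])<60)
for zl,zh in((5,14),(14,30),(30,50),(50,70),(70,100)):
    q=L[(abs(L[:,1])<15)&(L[:,2]>zl)&(L[:,2]<zh)&(L[:,0]>24)&(L[:,0]<60)]
    if len(q)>3: print(zl,len(q),"y",np.percentile(q[:,1],[2,50,98]).round(1),"x",np.percentile(q[:,0],[5,50,98]).round(1),q[:,2].max().round(1))
q=L[m];print("plate z max",q[:,2].max(), "shoulder z",np.median(L[(abs(L[:,1])<4)&(L[:,0]>28)&(L[:,0]<46)&(L[:,2]>0)&(L[:,2]<40)][:,2]), "tab top z",np.percentile(L[(abs(L[:,1])<4)&(L[:,0]>12)&(L[:,0]<22)&(L[:,2]>-45)&(L[:,2]<0)][:,2],[5,20,50]))
yaw=np.load("yaw.npy");c,s_=np.cos(yaw),np.sin(yaw);D=P[:,:2]-[.51,.172];X=1000*(D[:,0]*c+D[:,1]*s_);Y=1000*(-D[:,0]*s_+D[:,1]*c);Z=1000*P[:,2]
for n,a,b in(("R",-75,-30),("L",38,65)):
    G=(Y>a)&(Y<b)
    q=X[G&(Z>85)&(Z<130)&(X>-18)&(X<-10)];print(n,"rear wall X",np.median(q).round(2),len(q))
    q=X[G&(Z>145.5)&(Z<151)&(X>-42)&(X<2)];print(n,"flare tops",np.percentile(q,[1,99]).round(1))
q=Y[(X>-25)&(X<-17)&(Z>90)&(Z<130)&(Y>-60)&(Y<-40)];print("R web Y",np.median(q),len(q))
q=(Z>145.5)&(Z<151)&(X>-28)&(X<-12)
print("flare Y R",np.percentile(Y[q&(Y<-40)&(Y>-80)],[1,99]),"L",np.percentile(Y[q&(Y>40)&(Y<80)],[1,99]))
m=(Z>195)&(Z<210)&(abs(Y)<100)&(X>-20)&(X<150);k=(((X[m].min()+X[m].max())/2),(Y[m].min()+Y[m].max())/2);print("knob",k)
m=(Z>150)&(Z<160)&(Y>40)&(Y<56)&(X>8)&(X<30);print("rod",np.percentile(Y[m],[2,50,98]),Z[m].max())
E
```

```text
5 614 y [-4.3 -0.1  3.5] x [25.3 37.8 49.9] 13.4
14 78 y [-5.  -0.7  4.2] x [43.2 50.  50.2] 29.8
30 47 y [-4.2 -0.7  3.3] x [49.3 50.  50.2] 48.9
50 40 y [-4.  -0.4  3.1] x [49.7 50.  50.2] 69.7
70 43 y [-5.  -0.8  3.3] x [47.1 50.  50.2] 97.2
plate z max 97.20976265701535 shoulder z 8.718382622408352 tab top z [-24.19800261 -23.73253398 -23.19252518]
R rear wall X -14.33 149
R flare tops [-38.5  -1.2]
L rear wall X -14.18 75
L flare tops [-41.7   1.2]
R web Y -49.80814227195438 19
flare Y R [-62.46113769 -56.81614144] L [61.97748572 67.56469472]
knob (np.float64(49.60517413288267), np.float64(48.362101773975084))
rod [40.34165525 50.67503528 55.29143773] 159.98848073247018
```

The guides fit well: both flare midpoints and the slot's rear wall agree. The seat is at (0.4905, 0.1762) with cutter yaw -5.1°, and the held plate's underside is 98.5 mm below the TCP. I'll move over the guides.

```bash
python3 - <<'E'
from h import *
to([.4908,.1762,.322],84.9)
E
```

```text
pos [0.3854 0.1868 0.322 ] toolx yaw 83.92 z [ 0.002 -0.    -1.   ]
world d [ 0.1054 -0.0106 -0.    ] tool d [0.0006 0.1059 0.0002]
rotvec [ 0.0019  0.0003 -0.0172] shift after rot [-0.0012  0.1059  0.    ]
```

Request:
apply_moves:
  steps:
    - [0,0,0,0,0.002,0,-0.017]
    - [0,-0.0002,0.018,0,0,0,0]
    - [0,-0.0002,0.022,0,0,0,0]
    - [0,-0.0003,0.026,0,0,0,0]
    - [0,-0.0003,0.022,0,0,0,0]
    - [0,-0.0002,0.018,0,0,0,0]
    - [0,0,0,0,0,0,0]
    - [0,0,0,0,0,0,0]
    - [0,0,0,0,0,0,0]

```text
time_s: 9.5
eef_pos: [0.4913, 0.1765, 0.3227]
tcp_rot: [0.738, 0.675, 0.0, 0.0]
ft_force: [-0.2, -0.2, -2.4]
width: 0.088
grip_force: 30.0
```

```bash
python3 - <<'E'
from h import *
to([.4908,.1762,.1565],84.9);print(read_state()["ft_force"])
s=snap("wrist");pickle.dump(s,open("w4.pkl","wb"))
W=cloud(s);P=W.reshape(-1,3);P=P[~np.isnan(P[:,0])]
yaw=np.load("yaw.npy");c,s_=np.cos(yaw),np.sin(yaw);D=P[:,:2]-[.4905,.1762];X=1000*(D[:,0]*c+D[:,1]*s_);Y=1000*(-D[:,0]*s_+D[:,1]*c);Z=1000*P[:,2]
for n,a,b in(("R",-72,-30),("L",53,72)):
    q=(Z>145.5)&(Z<151)&(X>-25)&(X<25)&(Y>a)&(Y<b)
    if q.any(): print(n,q.sum(),np.percentile(X[q],[1,99]),np.percentile(Y[q],[1,99]))
q=(abs(X)<10)&(Y>30)&(Y<56)&(Z>215)&(Z<300);print("plate",q.sum(),np.percentile(X[q],[3,97]),np.percentile(Y[q],[98]),Z[q].min())
E
```

```text
pos [0.4913 0.1765 0.3227] toolx yaw 84.95 z [ 0.001  0.    -1.   ]
world d [-0.0005 -0.0003 -0.1662] tool d [-0.0004 -0.0005  0.1662]
rotvec [ 0.0006 -0.0003  0.0009] shift after rot [-0.0003 -0.0004  0.1662]
[-0.16912565 -0.20214087 -2.41196108]
R 143 [-18.43756569  18.15311374] [-62.25471734 -38.0514871 ]
L 192 [-23.37484383  22.96156588] [53.86334919 64.82338015]
plate 154 [-3.48233006  4.00969384] [50.59702641] 227.02758959038917
```

Request:
apply_moves:
  steps:
    - [0,-0.0005,-0.0005,0.02,0,0,0]
    - [0,0,0,0.03,0,0,0]
    - [0,0,0,0.02,0,0,0]
    - [0,0,0,0.01,0,0,0]
    - [0,0,0,0.01,0,0,0]
    - [0,0,0,0.01,0,0,0]
    - [0,0,0,0.01,0,0,0]
    - [0,0,0,0,0,0,0]

```text
time_s: 10.35
eef_pos: [0.4907, 0.1762, 0.2119]
tcp_rot: [0.737, 0.675, -0.0, -0.0]
ft_force: [-0.6, -0.2, -3.2]
width: 0.086
grip_force: 30.0
```

Request:
apply_moves:
  steps:
    - [0,0,0,0.01,0,0,0]
    - [0,0,0,0.01,0,0,0]
    - [0,0,0,0.01,0,0,0]
    - [0,0,0,0.01,0,0,0]
    - [0,0,0,0.008,0,0,0]
    - [0,0,0,0.004,0,0,0]
    - [0,0,0,0,0,0,0]

```text
time_s: 11.05
eef_pos: [0.4911, 0.1763, 0.1602]
tcp_rot: [0.737, 0.675, 0.0, 0.0]
ft_force: [0.4, 0.0, -3.0]
width: 0.092
grip_force: 30.0
```

Request:
apply_moves:
  steps:
    - [0,0,0,0.002,0,0,0]
    - [0,0,0,0.001,0,0,0]
    - [0,0,0,0.001,0,0,0]
    - [0,0,0,0,0,0,0]

```text
time_s: 11.45
eef_pos: [0.4915, 0.1764, 0.1571]
tcp_rot: [0.737, 0.675, 0.001, 0.0]
ft_force: [-0.1, 1.1, -3.4]
width: 0.09
grip_force: 30.0
```

Request:
apply_moves:
  steps:
    - [0,0,0,0.001,0,0,0]
    - [0,0,0,0.001,0,0,0]
    - [0,0,0,0,0,0,0]

```text
time_s: 11.75
eef_pos: [0.4919, 0.1766, 0.1558]
tcp_rot: [0.737, 0.675, 0.001, 0.0]
ft_force: [-1.0, -0.4, 3.7]
width: 0.09
grip_force: 30.0
```

Contact at the expected height, so the plate is seated. I'll open, retreat upward and look.

Request:
apply_moves:
  steps:
    - [0,0,0,0.001,0,0,0]
    - [0,0,0,0,0,0,0]
    - [0.04,0,0,0,0,0,0]
    - [0.04,0,0,0,0,0,0]
    - [0.04,0,0,0,0,0,0]
    - [0.04,0,0,0,0,0,0]
    - [0.04,0,0,-0.02,0,0,0]
    - [0.04,0,0,-0.04,0,0,0]
    - [0.04,0,0,-0.05,0,0,0]
    - [0,0,0,-0.04,0,0,0]

```text
time_s: 12.75
eef_pos: [0.4914, 0.1764, 0.3062]
tcp_rot: [0.737, 0.675, 0.001, 0.001]
ft_force: [0.8, 0.0, -0.5]
width: 0.398
grip_force: 0.0
```

Request:
apply_moves:
  steps:
    - [0,-0.03,0,0,0,0,0]
    - [0,-0.03,0,0,0,0,0]
    - [0,0,0,0,0,0,0]
    - [0,0,0,0,0,0,0]

```text
time_s: 13.15
eef_pos: [0.486, 0.1164, 0.3039]
tcp_rot: [0.738, 0.675, 0.001, 0.0]
ft_force: [-0.1, -0.0, -1.0]
width: 0.036
grip_force: 0.0
```

```bash
python3 - <<'E'
from h import *
st=read_state();print(st["eef_pos"],st["width"],st["ft_force"])
s=snap("wrist");pickle.dump(s,open("w5.pkl","wb"));save(s,"w5.png",k=1.25)
W=cloud(s);P=W.reshape(-1,3);P=P[~np.isnan(P[:,0])]
yaw=np.load("yaw.npy");c,s_=np.cos(yaw),np.sin(yaw);D=P[:,:2]-[.4905,.1762];X=1000*(D[:,0]*c+D[:,1]*s_);Y=1000*(-D[:,0]*s_+D[:,1]*c);Z=1000*P[:,2]
q=(abs(X)<7)&(abs(Y)<23)&(Z>168);print("tab",q.sum(),np.percentile(Z[q],[50,95]),np.percentile(X[q],[2,98]),np.percentile(Y[q],[1,99]))
for a,b in((-46,-28),(28,38)):
    q=(abs(X)<3)&(Y>a)&(Y<b)&(Z>130)&(Z<165);print("shoulder",q.sum(),np.median(Z[q]) if q.any() else 0)
m=(Z>195)&(Z<210)&(Y>20)&(Y<70)&(X>20)&(X<95);print("knob",X[m].min(),X[m].max(),Y[m].min(),Y[m].max(),np.median(Z[m]))
E
```

```text
[0.48596346 0.11635882 0.30388337] 0.03610232560888194 [-0.07208492 -0.00157603 -0.97766784]
tab 432 [178.98538363 180.1569455 ] [-2.80450429  4.83893034] [-21.95631217  22.97905889]
shoulder 81 146.98301552417269
shoulder 66 147.1288839284133
knob 63.267066483057924 76.48375081715012 38.881298237801204 52.158070435456565 199.81199106833313
```

View pics/w5.png

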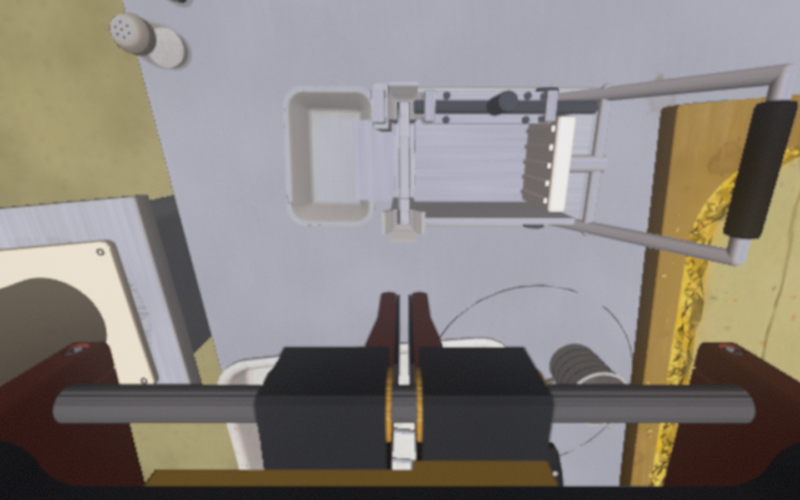

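The picture shows the plate down between the guides at (404,150), with its shoulders at 147 mm and its tab top at 180 mm, so it is fully seated. The vat hasn't moved, and the knob is at (505,102), 70 mm behind the seat. I'll move behind the knob with the fingers shut.

```bash
python3 - <<'E'
from h import *
to([.5982,.2128,.182],84.9)
s=pickle.load(open("w5.pkl","rb"));P=cloud(s).reshape(-1,3);P=P[~np.isnan(P[:,0])]
yaw=np.load("yaw.npy");c,s_=np.cos(yaw),np.sin(yaw);D=P[:,:2]-[.4905,.1762];X=1000*(D[:,0]*c+D[:,1]*s_);Y=1000*(-D[:,0]*s_+D[:,1]*c);Z=1000*P[:,2]
for a in range(80,260,20):
    q=(X>a)&(X<a+20)&(Y>20)&(Y<75);print(a,Z[q].max() if q.any() else None)
E
```

```text
pos [0.4861 0.1168 0.3038] toolx yaw 84.94 z [ 0.001  0.001 -1.   ]
world d [ 0.1121  0.096  -0.1218] tool d [0.1054 0.1031 0.122 ]
rotvec [ 0.0013 -0.0008  0.0006] shift after rot [0.1055 0.1032 0.1218]
80 162.34279298614584
100 167.19451927965406
120 162.57694862242568
140 162.6823948159968
160 103.67747396628857
180 139.26938807631862
200 173.25747312239508
220 215.79859924365982
240 217.2139585077948
```

Request:
apply_moves:
  steps:
    - [0,0.025,0.024,0,0,0,0]
    - [0,0.027,0.027,0,0,0,0]
    - [0,0.027,0.027,0,0,0,0]
    - [0,0.0264,0.0252,0,0,0,0]
    - [0,0,0,0.03,0,0,0]
    - [0,0,0,0.04,0,0,0]
    - [0,0,0,0.032,0,0,0]
    - [0,0,0,0.02,0,0,0]
    - [0,0,0,0,0,0,0]

```text
time_s: 14.1
eef_pos: [0.5959, 0.213, 0.1781]
tcp_rot: [0.737, 0.676, -0.002, -0.001]
ft_force: [-0.6, -0.5, -0.4]
width: 0.008
grip_force: 0.0
```

Request:
apply_moves:
  steps:
    - [0,0,-0.008,0,0,0,0]
    - [0,0,-0.008,0,0,0,0]
    - [0,0,-0.007,0,0,0,0]
    - [0,0,-0.007,0,0,0,0]
    - [0,0,-0.006,0,0,0,0]
    - [0,0,0,0,0,0,0]

```text
time_s: 14.7
eef_pos: [0.5616, 0.2158, 0.1828]
tcp_rot: [0.737, 0.676, 0.001, 0.0]
ft_force: [0.1, 0.0, -0.1]
width: 0.004
grip_force: 0.0
```

```bash
python3 - <<'E'
from h import *
to([.4905+.0535*.996+.0041,.1762-.0535*.0888+.0458,.178],84.9);print(read_state()["ft_force"])
s=snap("wrist");P=cloud(s).reshape(-1,3);P=P[~np.isnan(P[:,0])]
yaw=np.load("yaw.npy");c,s_=np.cos(yaw),np.sin(yaw);D=P[:,:2]-[.4905,.1762];X=1000*(D[:,0]*c+D[:,1]*s_);Y=1000*(-D[:,0]*s_+D[:,1]*c);Z=1000*P[:,2]
m=(Z>194)&(Z<206)&(Y>20)&(Y<70)&(X>10)&(X<95);print("near knob",m.sum(),X[m].min() if m.any() else 0)
E
```

```text
pos [0.5616 0.2158 0.1828] toolx yaw 84.99 z [ 0.002  0.001 -1.   ]
world d [-0.0137  0.0014 -0.0048] tool d [ 0.0002 -0.0138  0.0048]
rotvec [ 0.0017 -0.0007  0.0016] shift after rot [ 0.0002 -0.0138  0.0048]
[ 0.11140541  0.02448039 -0.11409241]
near knob 775 44.33327248362562
```

Request:
apply_moves:
  steps:
    - [0,0,-0.005,0.002,0,0,0]
    - [0,0,-0.004,0.001,0,0,0]
    - [0,0,-0.003,0,0,0,0]
    - [0,0,-0.001,0,0,0,0]
    - [0,0,0,0,0,0,0]

```text
time_s: 15.25
eef_pos: [0.549, 0.2168, 0.1789]
tcp_rot: [0.737, 0.675, 0.0, 0.0]
ft_force: [0.9, 0.2, 0.3]
width: 0.008
grip_force: 0.3
```

Request:
apply_moves:
  steps:
    - [0,0,-0.002,0,0,0,0]
    - [0,0,-0.001,0,0,0,0]
    - [0,0,0,0,0,0,0]

```text
time_s: 15.55
eef_pos: [0.5461, 0.217, 0.1789]
tcp_rot: [0.737, 0.675, 0.0, 0.0]
ft_force: [1.2, -0.2, -0.2]
width: 0.003
grip_force: 0.7
```

Request:
apply_moves:
  steps:
    - [0,0,-0.001,0,0,0,0]
    - [0,0,-0.001,0,0,0,0]
    - [0,0,0,0,0,0,0]

```text
time_s: 15.85
eef_pos: [0.5442, 0.2173, 0.1789]
tcp_rot: [0.737, 0.675, 0.001, 0.0]
ft_force: [1.9, -0.4, -0.6]
width: 0.007
grip_force: 0.8
```

Request:
apply_moves:
  steps:
    - [0,0,-0.001,0,0,0,0]
    - [0,0,-0.001,0,0,0,0]
    - [0,0,-0.001,0,0,0,0]
    - [0,0,0,0,0,0,0]

```text
time_s: 16.25
eef_pos: [0.544, 0.2174, 0.1792]
tcp_rot: [0.737, 0.676, 0.003, 0.002]
ft_force: [12.3, -2.5, -8.9]
width: 0.005
grip_force: 5.9
```

```bash
cat > knob.py <<'E'
from h import *
st=read_state();print(st["ft_force"],st["eef_pos"])
s=snap("wrist");W=cloud(s);P=W.reshape(-1,3);P=P[~np.isnan(P[:,0])]
yaw=np.load("yaw.npy");c,s_=np.cos(yaw),np.sin(yaw);D=P[:,:2]-[.4905,.1762];X=1000*(D[:,0]*c+D[:,1]*s_);Y=1000*(-D[:,0]*s_+D[:,1]*c);Z=1000*P[:,2]
m=(Z>195)&(Z<204)&(Y>20)&(Y<70)&(X>5)&(X<95);print("knob X",X[m].min(),X[m].max(),m.sum())
m=(Z>152)&(Z<163)&(Y>40)&(Y<52)&(X>-60)&(X<15);print("rod X hist -60..15/3",np.histogram(X[m],np.arange(-60,16,3))[0].tolist())
pickle.dump(s,open("wk.pkl","wb"));save(s,"wk.png",k=1.25)
E
python3 knob.py
```

```text
[12.27786426 -2.52754901 -8.93830542] [0.54398881 0.2173836  0.17919445]
knob X 26.43756509742787 58.278661384620676 643
rod X hist -60..15/3 [0, 0, 0, 0, 0, 0, 0, 0, 0, 0, 24, 15, 0, 0, 10, 62, 61, 66, 61, 65, 60, 62, 65, 65, 64]
```

The force rose sharply at the expected place: knob front at 26.4 mm, so its centre is at 33 mm, which is home. I'll retreat and verify.

Request:
apply_moves:
  steps:
    - [0,0,-0.0005,0,0,0,0]
    - [0,0,0,0,0,0,0]
    - [0,0,0.006,0,0,0,0]
    - [0,0,0.012,0,0,0,0]
    - [0,0,0.006,-0.01,0,0,0]
    - [0,0,0,-0.03,0,0,0]
    - [0,-0.02,0,-0.04,0,0,0]
    - [0,-0.04,-0.03,-0.04,0,0,0]
    - [0,-0.04,-0.03,0,0,0,0]
    - [0,0,0,0,0,0,0]

```text
time_s: 17.3
eef_pos: [0.5001, 0.1264, 0.2915]
tcp_rot: [0.738, 0.675, -0.0, 0.0]
ft_force: [-0.7, 1.1, 0.4]
width: 0.006
grip_force: 0.0
```

```bash
python3 knob.py; python3 - <<'E'
from h import *
t=snap("top")
c=snap("scene");im=np.hstack([cv2.resize(c["pixels"][140:300,200:380],(400,355)),cv2.resize(t["pixels"][110:270,200:400],(400,355))])
w=pickle.load(open("wk.pkl","rb"))["pixels"]
im=np.vstack([im,cv2.resize(w[40:210,200:520],(450,239)).copy() if 0 else np.hstack([cv2.resize(w[40:210,200:520],(450,239)),np.zeros((239,350,3),np.uint8)])])
cv2.imwrite("pics/final.png",im[...,::-1])
E
```

```text
[-0.73136839  1.07474021  0.44944442] [0.50009325 0.12638124 0.29154258]
knob X 26.26521257045556 39.863195994532106 245
rod X hist -60..15/3 [0, 0, 0, 0, 0, 0, 0, 0, 0, 0, 18, 31, 0, 0, 0, 25, 41, 33, 33, 33, 43, 34, 33, 33, 33]
```

View pics/final.png

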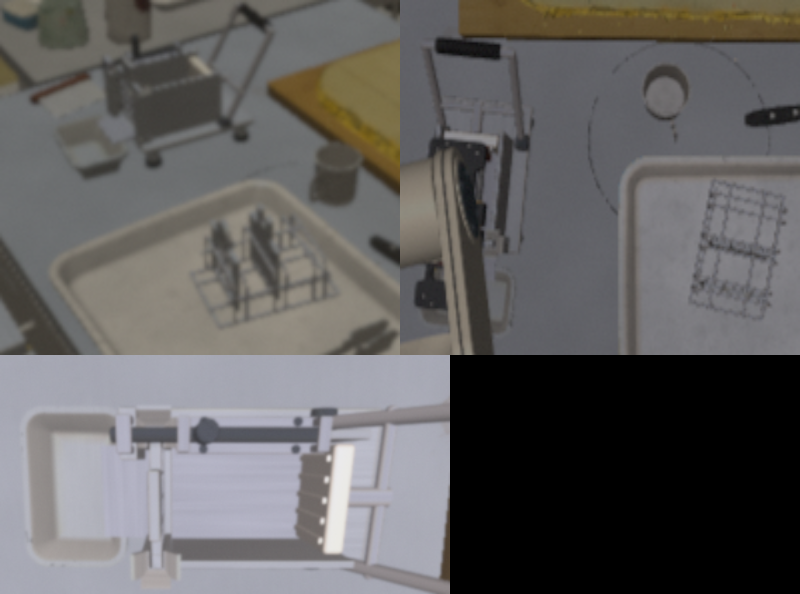

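The final picture shows the rod through the keeper at (122,435) and above the seated plate at (155,490). The knob is 33.1 mm behind the seat, which is home. The vat, the rack and the other two plates are where they were.

```bash
python3 -c "
from station import *
print(sign_off())"
```

```text
the job is handed in; nothing more can be done
None
```

The job is handed in: the chip grid is fully seated in the cutter's guides, the bolt is home in its keeper, and the rack, the other two plates and the vat look unmoved in the final pictures.

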